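# Set up the folding display stand and show the sample tile

### The arm

A 6-joint arm with a two-finger parallel gripper is mounted at the origin on a cart in front of the work surface, level with it; the furniture and walls round the work are solid. World frame = base frame: x ahead of the robot, y to its left, z up, the work surface at z = 0. Lengths are in m, angles in rad, forces in N, time in s.
With the tool pointing down it reaches from about 0.375 to 0.825 m from the base axis. Payload 5.5 kg.
Tool frame: the origin (TCP) lies midway between the tips of the shut fingers; the grasp point (between the pads) lies 19 mm behind it (bot.grip_point_offset is the distance from the TCP to the grasp point, in m); z points along the fingers, y is the line along which they close (so a half turn about z gives the same grasp; the last joint's range is limited). The gripper opens to 85 mm and grips with 20 to 120 N. Pads are 22 mm wide; open, the fingers measure 114 mm over their backs; the gripper's body (76 mm by 85 mm) begins 54 mm behind the grasp point. The pads swing forward as they close: fully open they stand 13 mm farther back than shut.
Start: joints at [1.338, 0.314, -0.047, 1.21, 0, 1.571], TCP at [0.138, 0.584, 0.231] pointing down, gripper open.
Joint ranges: [-2.67, 2.67], [-0.69, 1.73], [-1.03, 1.25], [-2.08, 2.16], [-1.42, 1.45], [-3.14, 3.14]. Speed limits (rad/s): [2.39, 2.39, 3.01, 3.14, 3.14, 3.14].

### API

Orientations are given as [roll, pitch, yaw] about the fixed x, y, z axes, in that order (R = Rz(yaw) Ry(pitch) Rx(roll)).
In Python, from rig import bot gives the robot as it stands.
- The arm moves only by the shell command python3 -m jog 'ROWS' [OPENING] [FORCE]. ROWS is JSON, a list of rows, each an object with "linear": the shift along the tool's x, y, z as a fraction of full scale, a list of three; "delta_rot": the turn, a rotation vector about the tool's x, y, z as a fraction of full scale, a list of three. A call has 1 to 5 rows; each row is the pose to reach, as a shift and turn from the pose commanded when the call began, along the tool's axes at that moment; what a row does not reach only later rows make up. Full scale, the value 1, is 0.1 m for a shift and 45 degrees for a turn. A row lasts 1/12 s, in which the tool goes at most 41.7 mm and 7.16 degrees, less where a joint would pass 70% of its speed; a pose out of reach is approached as far as the arm can. A call with a number of a shift or a turn outside -1 to 1 is refused whole. A call with a gripper value outside its range is refused whole. OPENING is the opening, from 0 (shut) to 1 (fully open), set as the call begins (- or left out, the last holds). The fingers move at their own pace and stop on an object; FORCE is the grip in N (left out, the last holds). Time passes only in rows, so rows that repeat a pose let the fingers close. It gives the time, the measured TCP pose, the force, the opening and the grip force at its end, in the units of the state.
- bot.read_state(): the state, without advancing time (a new reading comes with each control period).
- bot.capture(name): name is "scene" or "top" or "wrist"; returns a dict with "color" (420x560x3 uint8, red, green, blue), "fx", "fy", "cx", "cy" (pixels), "R" (3x3) and "t" (3): a world point X has camera coordinates R X + t. Camera axes: x right, y down, z forward; pixel columns grow to the right and rows downward; lengths in m; the calibration is good to about 2 mm. A picture is of the moment at which its call begins. There is no depth.
- bot.hand_in(): hands the job in; it is judged then, once.
The state is a dict: "time": time; "joints": joint angles; "qvel": joint speeds; "joint_torque": joint torques, N m; "tool_pos": TCP position; "orientation": TCP orientation; "force": force on the tool from outside, world axes, zero at the start; "wrist_torque": the same for the moment, N m; "gripper_width": finger opening in m; "gripper_force": force on a finger pad.
Only numpy, scipy, OpenCV 4.12 (cv2) and the standard library are available. Lean on these libraries where they do the work, as an engineer would, in place of code of your own. Each camera call takes 0.05 s, during which the arm holds its last target. There are 200 camera calls.

### The job

Carry the folded metal stand, still folded, from the bench to the middle of the large flat wooden plinth and set it down square with it, the free end of its leaf pointing to the robot's side. Then let go, take the leaf by the round buttons at its free end and swing it up and over its spring's dead point until it snaps fully open and stays there by itself. Finally take the small wooden tile out of the slotted rack and stand it, on its short edge, in the middle of the stand's trough leaning back against the open leaf, and let go; leave the gear, cup and tape roll where they are.

Things in the scene. Friction and masses are not known exactly. Their poses are not given: they have to be found in the camera images.
- plinth: large flat wooden tile lying fixed on the bench, 130 (its x) x 95 (its y) x 8 mm high. Origin: centre of its underside. Its -x side is the side toward the robot (it is turned by at most 20 degrees).
- stand: loose folding display stand with a dark steel base and a bright metal leaf, 0.5 kg, starting folded and up to 35 degrees askew. Origin: on the middle line of its underside, z up, -x to the leaf's free end. The base spans x -20..+35, y -30..+30 mm, 20 mm high in front (x -20..+3), with a nose 18 mm wide running on to x = -36 under the leaf. Folded, the whole is 29 mm high at the hinge cheeks (y +-19..26).
- stand_grip (a point): where to grasp the folded stand across its 60 mm wide plain base (along its y): stand x = +5, z = 12 mm.
- trough (a point): middle of the trough's floor in the base, at stand x = +11.5, y 0, z = 8 mm. The trough runs along y, x +3..+20, 60 mm long, open at both ends; the block before it is 20 mm high, the one behind 16 mm. Folded, the leaf covers it. Opened, the leaf's front face rises from x = +20 mm, z = 23 mm, leaning 15 degrees back.
- leaf_tip (a point): midway between the two round buttons (10 mm balls, 40 mm over both) on the sides of the leaf's free end: pinch across them, along stand y; the leaf pivots on them between the fingers as it swings. The leaf is a strip 30 mm wide, 6 thick, 80 long, hinged about the y axis through stand x = +23, z = 23 mm; this point is 67 mm from that axis (folded: stand x = -44, z = 23 mm).
- stand_leaf (a joint): angle of the leaf, rad: 0 folded flat, 1.83 fully open (upright, leaning 15 degrees back, away from the trough). Sprung over-centre: below about 0.9 it pulls shut, above that it springs open by itself and stays; the spring gives at most 0.08 N m (1.2 N at the free end).
- rack: grey slotted rack fixed on the bench, 56 (x) x 60 (y) x 21 mm high, origin centre of its underside; three slots along its y, 10 mm wide, floor 6 mm up, ribs 36 mm long. The tile stands in the middle slot, slack by 2 mm, and lifts straight out.
- tile: small wooden sample tile, 45 (its x) x 60 (its y) x 8 mm (its z), 20 g. It stands on a short edge in the rack with its y up, its top 66 mm above the bench. Origin: centre of one broad face (z = 0; the other face is at z = 8 mm). Grasp it from above across its 45 mm width, which runs along the rack's y; it overhangs the ribs by 4 mm at each side.
- tile_mid (a point): centre of the tile's solid: 30 mm from its top and bottom edges, 22.5 mm from its sides.
- gear: grey printed gear, 46 mm across, 16 mm high, loose; leave alone. Origin: centre of underside.
- cup: clear mixing cup, 62 mm across, 53 mm high, loose, standing; leave alone. Origin: centre of underside.
- tape: roll of tape lying flat, 94 mm across, 25 mm high, loose; leave alone. Origin: centre of underside.
Not all that is in view belongs to the job. There is more than one size of the tile; the one meant has the size given above. Of the things that look like the stand, take the one that is nearest to the robot's base at the start.

How it is judged:
On the way, in this order (a step that is already met when the one before it is completed fails the run):
1. the stand, still folded, is set down and released in the middle of the plinth (within 25 mm along, 20 mm across, 17 degrees), leaf's free end toward the robot's side (x of stand in the frame of plinth between -0.025 and 0.025 m and y of stand in the frame of plinth between -0.02 and 0.02 m and z of stand in the frame of plinth between 0.005 and 0.012 m and angle between stand's own z axis and vertical below 0.1 rad and angle between the x axis of stand and the x axis of plinth, either way round below 0.3 rad and value of joint stand_leaf below 0.12 rad and x of leaf_tip in the frame of plinth below -0.015 m and contact force between the fingers and stand below 0.05 N and linear speed of stand below 0.02 m/s), for 0.2 s.
2. the leaf has been snapped fully open (over 1.70 rad) and stays so untouched, the stand still in its place (x of stand in the frame of plinth between -0.025 and 0.025 m and y of stand in the frame of plinth between -0.02 and 0.02 m and z of stand in the frame of plinth between 0.005 and 0.012 m and angle between stand's own z axis and vertical below 0.1 rad and angle between the x axis of stand and the x axis of plinth, either way round below 0.3 rad and value of joint stand_leaf above 1.7 rad and x of leaf_tip in the frame of plinth above 0.01 m and contact force between the fingers and stand below 0.05 N), for 0.3 s.
3. the tile stands on its short edge in the trough, leaning on the open leaf, released (x of stand in the frame of plinth between -0.025 and 0.025 m and y of stand in the frame of plinth between -0.02 and 0.02 m and z of stand in the frame of plinth between 0.005 and 0.012 m and angle between stand's own z axis and vertical below 0.1 rad and angle between the x axis of stand and the x axis of plinth, either way round below 0.3 rad and value of joint stand_leaf above 1.7 rad and x of tile_mid in the frame of stand between 0.008 and 0.032 m and y of tile_mid in the frame of stand between -0.012 and 0.012 m and z of tile_mid in the frame of stand between 0.031 and 0.043 m and (angle between tile's own y axis and vertical below 0.56 rad or angle between tile's own y axis and vertical above 2.58 rad) and angle between the x axis of tile and the y axis of stand, either way round below 0.25 rad and contact force between the fingers and tile below 0.05 N), for 0.2 s.
At the end, for the whole second after the job is handed in: Stand untouched on the plinth, within 25 mm along and 20 mm across of its middle, square within 17 degrees, trough side to the robot; leaf open over 1.70 rad; tile on a short edge in the trough, within 12 mm of the middle and 32 degrees of vertical, leaning on the leaf, released, at rest (all of step 3 and x of leaf_tip in the frame of plinth above 0.01 m and contact force between the fingers and stand below 0.05 N and linear speed of each of stand, tile below 0.02 m/s).
It fails at once if the gear is pushed more than 25 mm (distance of gear from where it was at the start of the episode above 0.025 m).
It fails at once if the cup is pushed more than 25 mm (distance of cup from where it was at the start of the episode above 0.025 m).
It fails at once if the tape is pushed more than 25 mm (distance of tape from where it was at the start of the episode above 0.025 m).
It also fails if it takes over 51 s, if anything falls off the work surface, if the arm or the gripper's body presses on something with over 40 N, if the wrist force passes 120 N, or if a joint passes its speed limit or range.

## Working session

There is one attempt and no reset: what is moved stays moved. The work goes in short steps, Python scripts to look and compute and a shell command to move; the robot and the scene stay as the last step left them, time stands still between calls to the robot, and variables do not carry over. Pictures are saved under pics/ and viewed, at most 10 in all, crops included, and the job is handed in when it is done.

```bash
ls; mkdir -p pics
python3 - <<'E'
from rig import bot
import cv2,pickle
for n in ("scene","top"):
    c=bot.capture(n); cv2.imwrite(f"pics/{n}0.png",c["color"][:,:,::-1]); pickle.dump(c,open(f"{n}0.pkl","wb"))
    print(n,c["fx"],c["cx"],c["R"].round(3).tolist(),c["t"].round(3).tolist())
print(bot.read_state())
E
```

```text
pics
scene 383.0213591287396 278.547876246646 [[0.673, -0.74, 0.007], [-0.291, -0.274, -0.917], [0.68, 0.615, -0.4]] [-0.349, 0.203, 0.499]
top 513.8037152698668 285.3156632568142 [[-0.002, -1.0, -0.004], [-0.996, 0.002, -0.088], [0.088, 0.004, -0.996]] [0.019, 0.547, 1.259]
{'time': 0.1, 'joints': array([ 1.33798519e+00,  3.14161708e-01, -4.79508811e-02,  1.21019834e+00,
        9.91832792e-06,  1.57080487e+00]), 'qvel': array([1.08960329e-03, 7.04264218e-05, 3.19397840e-03, 9.66051937e-05,
       1.48422967e-03, 2.63172703e-04]), 'joint_torque': array([-4.75971883e-04, -5.40767598e+01,  3.40540373e+01,  1.11941548e-02,
        8.94527439e-07,  5.73167199e-06]), 'tool_pos': array([0.13830853, 0.58332237, 0.23052931]), 'orientation': array([-3.14007805e+00, -9.90538081e-06,  2.90877296e+00]), 'force': array([-0.40359165,  0.56190605, -0.61364554]), 'wrist_torque': array([-0.02389215,  0.03640978, -0.04552267]), 'gripper_force': 0.0, 'gripper_width': 0.08550721954701285}
```

View pics/top0.png

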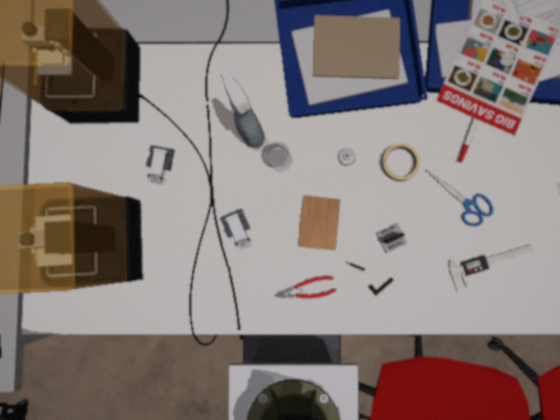

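View pics/scene0.png

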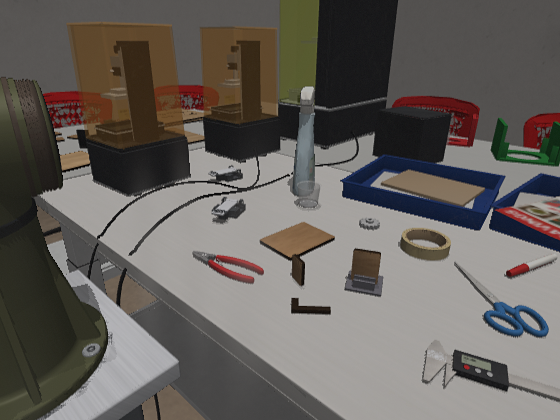

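Top view: the nearer stand is at about (237,228), with its leaf end toward the lower right, and its twin is at (158,163). The plinth is at (320,222), the rack with the tile at (391,237) and the decoy tile at (355,265). The cup is at (277,155), the gear at (346,157) and the tape at (400,162).

```bash
cat > h.py <<'E'
import numpy as np,cv2,pickle
from rig import bot
from scipy.spatial.transform import Rotation as Ro
def ray(c,u,v,z):
    d=c["R"].T@np.array([(u-c["cx"])/c["fx"],(v-c["cy"])/c["fy"],1]); o=-c["R"].T@c["t"]
    return o+d*(z-o[2])/d[2]
def proj(c,X):
    p=c["R"]@np.asarray(X)+c["t"]; return np.array([c["fx"]*p[0]/p[2]+c["cx"],c["fy"]*p[1]/p[2]+c["cy"]])
def crop(c,u0,v0,u1,v1,k,name):
    im=cv2.resize(c["color"][v0:v1,u0:u1,::-1],None,fx=k,fy=k,interpolation=cv2.INTER_CUBIC); cv2.imwrite(name,im)
def go(pos,rpy=None,yaw=None,R=None):
    "rows values from current measured pose to target"
    s=bot.read_state(); R0=Ro.from_euler('xyz',s["orientation"])
    if R is None: R=Ro.from_euler('xyz',rpy if rpy is not None else [np.pi,0,yaw])
    print("lin",(R0.inv().apply(np.array(pos)-s["tool_pos"])/0.1).round(3),"rot",((R0.inv()*R).as_rotvec()/(np.pi/4)).round(3))
E
python3 - <<'E'
from h import *
c=pickle.load(open("top0.pkl","rb"))
crop(c,210,185,415,305,3.9,"pics/crop1.png")
print(-c["R"].T@c["t"], ray(c,293,410,0),proj(c,[.138,.584,.231]))
for n,p in dict(stand=(237,228),other=(158,163),plinth=(320,222),rack=(391,237),cup=(277,155)).items(): print(n,ray(c,*p,0.01))
E
```

```text
[0.43407121 0.01334607 1.30175427] [0.04039293 0.00027792 0.        ] [  6.46107936 396.05900141]
stand [0.48717684 0.13982321 0.01      ]
other [0.65288789 0.34196976 0.01      ]
plinth [ 0.50186906 -0.06893072  0.01      ]
rack [ 0.4638823  -0.24663182  0.01      ]
cup [0.67274767 0.03918345 0.01      ]
```

View pics/crop1.png

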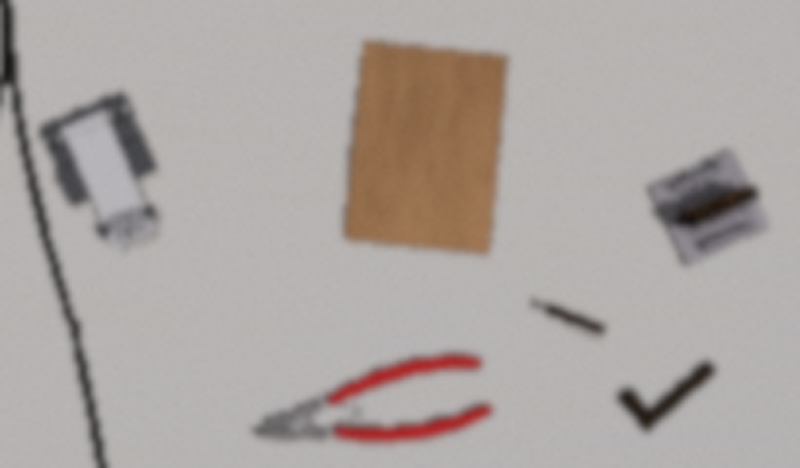

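The crop's corners read as follows:
- Plinth: (365,40), (507,57), (490,253), (345,238).
- Stand: rear corners (42,130) and (122,95), front corners (157,172) and (75,205), buttons (100,233) and (157,210).
- Rack: (648,187), (730,150), (768,225), (685,263).
- Tile: top edge from (678,215) to (757,190).

Run:
```python
from h import *
c=pickle.load(open("top0.pkl","rb"))
P=lambda l,z:np.array([ray(c,210+x/3.9,185+y/3.9,z) for x,y in l])
d=lambda a,b:np.linalg.norm(a-b).round(4)
ang=lambda v:np.degrees(np.arctan2(v[1],v[0])).round(1)
p=P([(365,40),(507,57),(490,253),(345,238)],.008); print("plinth",p.mean(0),d(p[0],p[1]),d(p[1],p[2]),d(p[3],p[0]),ang(p[0]-p[3]),ang(p[1]-p[2]))
r=P([(42,130),(122,95)],.016);f=P([(75,205),(157,172)],.020);b=P([(100,233),(157,210)],.023)
print("rear",r.mean(0),d(*r),ang(r[0]-r[1]),"front",f.mean(0),d(*f),ang(f[0]-f[1]),"btn",b.mean(0),d(*b),ang(b[0]-b[1]), "axis",ang(r.mean(0)-b.mean(0)),d(r.mean(0),b.mean(0)),d(f.mean(0),b.mean(0)))
k=P([(648,187),(730,150),(768,225),(685,263)],.021); print("rack",k.mean(0),[d(k[i],k[(i+1)%4]) for i in range(4)],[ang(k[i]-k[(i+1)%4]) for i in range(4)])
t=P([(678,215),(757,190)],.066); print("tile",t.mean(0),d(*t),ang(t[0]-t[1]))
```

```text
plinth [ 0.50050814 -0.06759686  0.008     ] 0.0927 0.1271 0.1288 -6.0 -5.6
rear [0.52246745 0.15444445 0.016     ] 0.056 113.6 front [0.47346918 0.13189931 0.02      ] 0.0563 111.8 btn [0.45237254 0.12354184 0.023     ] 0.039 111.9 axis 23.8 0.0769 0.0229
rack [ 0.46148069 -0.24555299  0.021     ] [np.float64(0.0578), np.float64(0.0531), np.float64(0.0584), np.float64(0.0534)] [np.float64(114.0), np.float64(25.9), np.float64(-65.7), np.float64(-154.9)]
tile [ 0.46276467 -0.24250563  0.066     ] 0.0512 107.3
```

```bash
A='[{"linear":[-0.4,-1,0],"delta_rot":[0,0,0]},{"linear":[-0.4,-1,0],"delta_rot":[0,0,0]},{"linear":[-0.4,-1,0],"delta_rot":[0,0,0]}]'
python3 -m jog '[{"linear":[-0.4,-1,0],"delta_rot":[0,0,0]},{"linear":[-0.4,-1,0],"delta_rot":[0,0,0]},{"linear":[-0.4,-1,0],"delta_rot":[0,0,0]}]' 1 20
python3 -m jog '[{"linear":[-0.4,-1,0],"delta_rot":[0,0,0]},{"linear":[-0.4,-1,0],"delta_rot":[0,0,0]},{"linear":[-0.4,-1,0],"delta_rot":[0,0,0]}]'
python3 -c "
from h import *
go([.496,.142,.23],yaw=np.radians(203.2))"
```

```text
time: 0.35
tool_pos: [0.1541, 0.4735, 0.2301]
orientation: [-3.138, 0.0, 2.909]
force: [-0.1, -0.3, 0.5]
gripper_width: 0.0851
gripper_force: 0.0
time: 0.6
tool_pos: [0.1697, 0.3666, 0.2306]
orientation: [-3.139, 0.0, 2.908]
force: [-0.1, 0.1, -0.4]
gripper_width: 0.0851
gripper_force: 0.0
lin [-3.694 -1.431  0.01 ] rot [-0.004 -0.001 -0.813]
```

```bash
python3 -m jog '[{"linear":[-0.95,-0.35,0],"delta_rot":[0,0,0]},{"linear":[-0.95,-0.35,0],"delta_rot":[0,0,0]},{"linear":[-0.95,-0.35,0],"delta_rot":[0,0,0]}]' |grep pos
python3 -m jog '[{"linear":[-0.95,-0.35,0],"delta_rot":[0,0,0]},{"linear":[-0.95,-0.35,0],"delta_rot":[0,0,0]},{"linear":[-0.95,-0.35,0],"delta_rot":[0,0,0]}]' |grep pos
python3 -m jog '[{"linear":[-0.9,-0.35,0.3],"delta_rot":[0,0,0]},{"linear":[-0.9,-0.35,0.3],"delta_rot":[0,0,0]},{"linear":[-0.9,-0.35,0.3],"delta_rot":[0,0,0]}]' |grep pos
python3 -m jog '[{"linear":[-0.9,-0.38,0.3],"delta_rot":[0,0,-0.81]},{"linear":[-0.9,-0.38,0.3],"delta_rot":[0,0,-0.81]},{"linear":[-0.9,-0.38,0.3],"delta_rot":[0,0,-0.81]},{"linear":[-0.9,-0.38,0.3],"delta_rot":[0,0,-0.81]},{"linear":[-0.9,-0.38,0.3],"delta_rot":[0,0,-0.81]}]'
python3 -c "
from h import *
go([.496,.142,.1],yaw=np.radians(203.2))
c=bot.capture('wrist');cv2.imwrite('pics/w1.png',c['color'][:,:,::-1]);pickle.dump(c,open('w1.pkl','wb'))
o=np.array([.4916,.1404,0]);R=Ro.from_euler('z',23.2,degrees=True)
for p in ([35,30,16],[35,-30,16],[-20,30,20],[-20,-30,20],[-44,20,23],[-44,-20,23]): print(p,proj(c,o+R.apply(np.array(p)/1e3)).round())"
```

```text
tool_pos: [0.2566, 0.3123, 0.2314]
tool_pos: [0.3417, 0.2564, 0.2312]
tool_pos: [0.4208, 0.2013, 0.1999]
time: 1.77
tool_pos: [0.4975, 0.1448, 0.1699]
orientation: [3.141, -0.002, -2.761]
force: [-0.4, -0.4, 0.4]
gripper_width: 0.0854
gripper_force: 0.0
lin [ 0.023 -0.021  0.7  ] rot [ 0.    -0.003 -0.031]
[35, 30, 16] [315. 219.]
[35, -30, 16] [244. 220.]
[-20, 30, 20] [316. 154.]
[-20, -30, 20] [240. 156.]
[-44, 20, 23] [303. 124.]
[-44, -20, 23] [251. 125.]
```

View pics/w1.png

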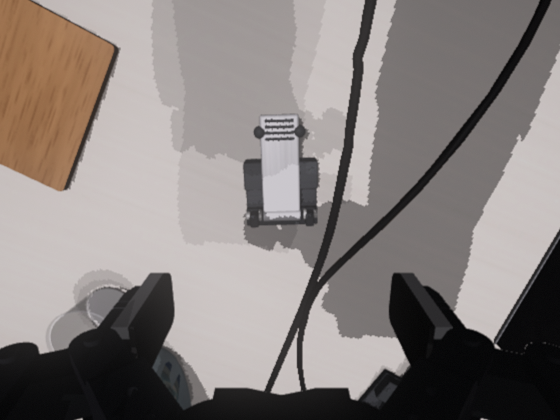

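The wrist view shows the stand square between the fingers, with its buttons at (259,131) and (300,131). That is about 3 mm off my estimate. A cable runs about 16 mm from its left side. I'll descend and grip.

```bash
python3 -m jog '[{"linear":[0,0,1],"delta_rot":[0,0,-0.03]},{"linear":[0,0,1],"delta_rot":[0,0,-0.03]},{"linear":[0,0,1],"delta_rot":[0,0,-0.03]}]' |grep -E "pos|force"
python3 -m jog '[{"linear":[0,0,0.3],"delta_rot":[0,0,0]},{"linear":[0,0,0.5],"delta_rot":[0,0,0]},{"linear":[0,0,0.69],"delta_rot":[0,0,0]},{"linear":[0,0,0.69],"delta_rot":[0,0,0]}]'
python3 -m jog '[{"linear":[0,0,0],"delta_rot":[0,0,0]},{"linear":[0,0,0],"delta_rot":[0,0,0]},{"linear":[0,0,0],"delta_rot":[0,0,0]},{"linear":[0,0,0],"delta_rot":[0,0,0]},{"linear":[0,0,0],"delta_rot":[0,0,0]}]' 0.5 40
python3 -m jog '[{"linear":[0,0,0],"delta_rot":[0,0,0]},{"linear":[0,0,0],"delta_rot":[0,0,0]},{"linear":[0,0,0],"delta_rot":[0,0,0]},{"linear":[0,0,0],"delta_rot":[0,0,0]},{"linear":[0,0,0],"delta_rot":[0,0,0]}]' 0.5 40
```

```text
tool_pos: [0.4941, 0.1454, 0.067]
force: [-1.5, -0.1, -0.3]
gripper_force: 0.0
time: 2.4
tool_pos: [0.4938, 0.1455, -0.0012]
orientation: [3.141, -0.006, -2.743]
force: [-0.8, 0.2, 0.3]
gripper_width: 0.0854
gripper_force: 0.0
time: 2.82
tool_pos: [0.4984, 0.1461, 0.004]
orientation: [-3.14, 0.002, -2.741]
force: [-0.8, -3.2, 7.1]
gripper_width: 0.0586
gripper_force: 43.9
time: 3.23
tool_pos: [0.4984, 0.1461, 0.004]
orientation: [-3.14, 0.002, -2.742]
force: [-1.5, -2.6, 8.1]
gripper_width: 0.0586
gripper_force: 43.9
```

```bash
python3 -m jog '[{"linear":[0,0,-0.3],"delta_rot":[0,0,0]},{"linear":[0,0,-0.6],"delta_rot":[0,0,0]},{"linear":[0,0,-0.7],"delta_rot":[0,0,0]}]'
python3 -c "
from h import *
go([.506,-.0682,.07],yaw=np.radians(174.2))
c=bot.capture('wrist');cv2.imwrite('pics/w2.png',c['color'][:,:,::-1])"
```

```text
time: 3.48
tool_pos: [0.4991, 0.1471, 0.076]
orientation: [3.142, 0.005, -2.741]
force: [1.2, 1.1, -4.9]
gripper_width: 0.0583
gripper_force: 48.7
lin [ 0.777 -2.009  0.056] rot [0.002 0.006 0.639]
```

View pics/w2.png

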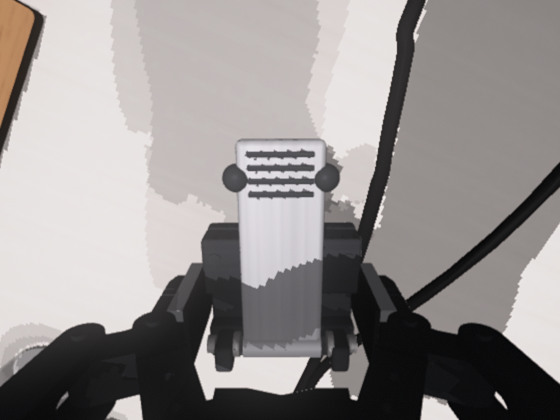

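The stand is held level and folded between the pads, and the load is 4.9 N as expected. Carrying it to the plinth.

```bash
python3 -m jog '[{"linear":[0.15,-0.4,0],"delta_rot":[0,0,0]},{"linear":[0.3,-0.75,0],"delta_rot":[0,0,0]},{"linear":[0.37,-0.95,0],"delta_rot":[0,0,0]}]' |grep pos
python3 -m jog '[{"linear":[0.15,-0.4,0],"delta_rot":[0,0,0]},{"linear":[0.3,-0.75,0],"delta_rot":[0,0,0]},{"linear":[0.37,-0.95,0],"delta_rot":[0,0,0]}]' |grep pos
python3 -m jog '[{"linear":[0.03,-0.1,0],"delta_rot":[0,0,0.64]},{"linear":[0.03,-0.1,0],"delta_rot":[0,0,0.64]},{"linear":[0.03,-0.1,0],"delta_rot":[0,0,0.64]},{"linear":[0.03,-0.1,0],"delta_rot":[0,0,0.64]},{"linear":[0.03,-0.1,0],"delta_rot":[0,0,0.64]}]'
python3 -c "
from h import *
go([.506,-.0682,.015],yaw=np.radians(174.2))
c=bot.capture('wrist');cv2.imwrite('pics/w3.png',c['color'][:,:,::-1])
o=np.array([.5005,-.0676,0]);R=Ro.from_euler('z',-5.8,degrees=True)
for p in ([-65,47.5,8],[-65,-47.5,8],[65,47.5,8],[65,-47.5,8]): print(p,proj(c,o+R.apply(np.array(p)/1e3)).round())"
```

```text
tool_pos: [0.4987, 0.0416, 0.0711]
tool_pos: [0.502, -0.0609, 0.071]
time: 4.45
tool_pos: [0.5034, -0.0679, 0.0709]
orientation: [3.141, -0.002, 3.036]
force: [-0.6, 0.1, -5.7]
gripper_width: 0.0581
gripper_force: 48.7
lin [-0.027 -0.     0.559] rot [ 0.    -0.002 -0.006]
[-65, 47.5, 8] [368. 105.]
[-65, -47.5, 8] [190. 106.]
[65, 47.5, 8] [355. 317.]
[65, -47.5, 8] [206. 318.]
```

View pics/w3.png

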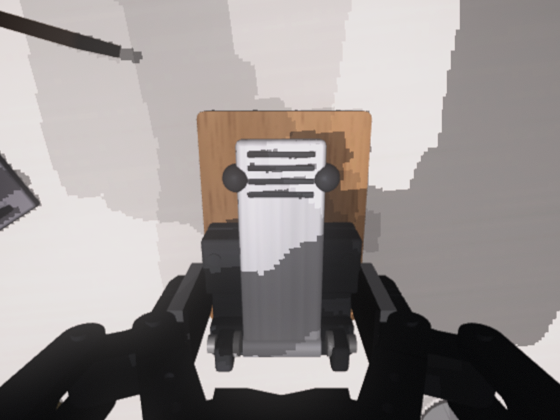

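The plinth's front edge is at row 110, from (198,110) to (371,110). That is about 2.5 mm from my estimate, so I'll correct for it and lower.

```bash
python3 -m jog '[{"linear":[-0.05,0.02,0.25],"delta_rot":[0,0,0]},{"linear":[-0.05,0.02,0.45],"delta_rot":[0,0,0]},{"linear":[-0.05,0.02,0.53],"delta_rot":[0,0,0]},{"linear":[-0.05,0.02,0.57],"delta_rot":[0,0,0]},{"linear":[-0.05,0.02,0.57],"delta_rot":[0,0,0]}]'
```

```text
time: 4.92
tool_pos: [0.5083, -0.0662, 0.0143]
orientation: [3.141, -0.002, 3.041]
force: [-0.7, -0.1, -5.2]
gripper_width: 0.0583
gripper_force: 48.7
```

```bash
python3 -m jog '[{"linear":[0,0,0.03],"delta_rot":[0,0,0]},{"linear":[0,0,0.03],"delta_rot":[0,0,0]},{"linear":[0,0,0.03],"delta_rot":[0,0,0]}]'
```

```text
time: 5.17
tool_pos: [0.5101, -0.0665, 0.013]
orientation: [-3.142, 0.001, 3.04]
force: [0.1, 0.6, -4.4]
gripper_width: 0.0582
gripper_force: 48.7
```

```bash
python3 -m jog '[{"linear":[0,0,0.03],"delta_rot":[0,0,0]},{"linear":[0,0,0.03],"delta_rot":[0,0,0]},{"linear":[0,0,0.03],"delta_rot":[0,0,0]}]'
```

```text
time: 5.42
tool_pos: [0.5105, -0.0666, 0.012]
orientation: [-3.141, 0.003, 3.04]
force: [-7.8, 1.5, 17.6]
gripper_width: 0.0583
gripper_force: 50.7
```

```bash
python3 -m jog '[{"linear":[0,0,-0.01],"delta_rot":[0,0,0]},{"linear":[0,0,-0.01],"delta_rot":[0,0,0]}]' 
python3 -m jog '[{"linear":[0,0,0],"delta_rot":[0,0,0]},{"linear":[0,0,0],"delta_rot":[0,0,0]},{"linear":[0,0,0],"delta_rot":[0,0,0]},{"linear":[0,0,0],"delta_rot":[0,0,0]},{"linear":[0,0,0],"delta_rot":[0,0,0]}]' 1 20
python3 -m jog '[{"linear":[0,0,-0.3],"delta_rot":[0,0,0]},{"linear":[0,0,-0.6],"delta_rot":[0,0,0]},{"linear":[0,0,-1],"delta_rot":[0,0,0]},{"linear":[0,0,-1],"delta_rot":[0,0,0]},{"linear":[0,0,-1],"delta_rot":[0,0,0]}]'
python3 -c "
from h import *
c=bot.capture('wrist');cv2.imwrite('pics/w4.png',c['color'][:,:,::-1]);pickle.dump(c,open('w4.pkl','wb'))
t=bot.capture('top');pickle.dump(t,open('top1.pkl','wb'))
a=cv2.resize(t['color'][180:270,280:370,::-1],(400,400),interpolation=cv2.INTER_CUBIC)
b=c['color'][40:240,180:380,::-1];cv2.imwrite('pics/w4.png',np.hstack([a,cv2.resize(b,(400,400))]))"
```

```text
time: 5.58
tool_pos: [0.5105, -0.0666, 0.0121]
orientation: [-3.141, 0.002, 3.04]
force: [-3.8, 0.3, 10.7]
gripper_width: 0.058
gripper_force: 50.2
time: 6.0
tool_pos: [0.5096, -0.0665, 0.0103]
orientation: [-3.142, 0.0, 3.04]
force: [-0.0, -0.3, 0.5]
gripper_width: 0.0857
gripper_force: 0.0
time: 6.42
tool_pos: [0.5119, -0.0668, 0.1127]
orientation: [-3.141, 0.005, 3.04]
force: [0.0, 0.0, -0.7]
gripper_width: 0.0853
gripper_force: 0.0
```

View pics/w4.png

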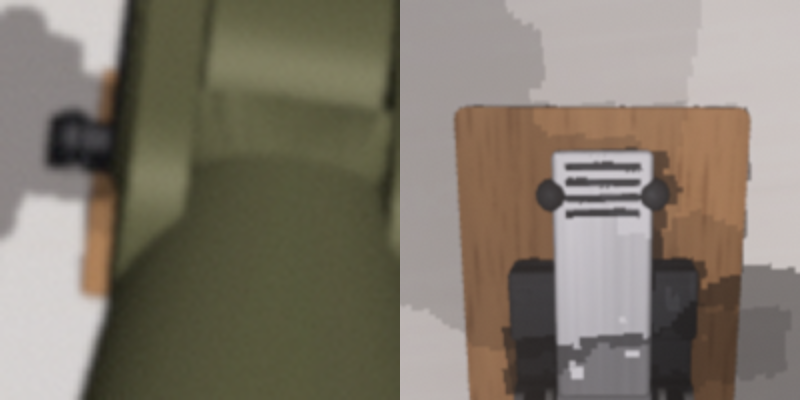

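The stand sits centred and square on the plinth. In wrist pixels the buttons are at (255,137) and (307.5,137), and the plinth's front edge is at row 93.5.

Run:
```python
from h import *
c=pickle.load(open("w4.pkl","rb"))
b=[ray(c,255,137,.031),ray(c,307.5,137,.031)]; e=[ray(c,208,93.5,.008),ray(c,354,93.5,.008)]
m=(b[0]+b[1])/2; n=(e[0]+e[1])/2; print(b,m,np.linalg.norm(b[0]-b[1])); print(e,n,np.linalg.norm(e[0]-e[1]))
R=Ro.from_euler('z',-5.8,degrees=True); print("rel to plinth edge",R.inv().apply(m-n), "want stand x:",R.inv().apply(m-n)[0]-.065+.044)
go([*m[:2],.06],yaw=3.041)
```

```text
[array([ 0.46190627, -0.07659151,  0.031     ]), array([ 0.46509176, -0.04546699,  0.031     ])] [ 0.46349902 -0.06102925  0.031     ] 0.031287098609718324
[array([ 0.43429673, -0.10479601,  0.008     ]), array([ 0.44373513, -0.01254825,  0.008     ])] [ 0.43901593 -0.05867213  0.008     ] 0.09272935078599294
rel to plinth edge [0.02459595 0.00012912 0.023     ] want stand x: 0.0035959481499793014
lin [0.459 0.007 0.498] rot [ 0.    -0.001 -0.002]
```

```bash
python3 -m jog '[{"linear":[0.25,0.0,0],"delta_rot":[0,0,0]},{"linear":[0.48,0.0,0.1],"delta_rot":[0,0,0]},{"linear":[0.48,0.0,0.4],"delta_rot":[0,0,0]},{"linear":[0.48,0.0,0.8],"delta_rot":[0,0,0]},{"linear":[0.48,0.0,0.98],"delta_rot":[0,0,0]}]' |grep -E "pos|force"
python3 -c "
from h import *
go([.4625,-.0613,.014],yaw=3.041)"
```

```text
tool_pos: [0.4577, -0.061, 0.0078]
force: [-1.4, 0.6, -0.2]
gripper_force: 0.0
lin [-0.048  0.002 -0.062] rot [ 0.    -0.007 -0.002]
```

```bash
python3 -m jog '[{"linear":[-0.03,0,0],"delta_rot":[0,0,0]},{"linear":[-0.03,0,0],"delta_rot":[0,0,0]},{"linear":[-0.03,0,0],"delta_rot":[0,0,0]}]' |grep -E "pos|force"
python3 -c "
from h import *
go([.4625,-.0613,.014],yaw=3.041)"
```

```text
tool_pos: [0.4651, -0.0619, 0.0126]
force: [0.4, 0.5, 0.1]
gripper_force: 0.0
lin [ 0.027  0.004 -0.014] rot [-0.    -0.    -0.001]
```

```bash
python3 -m jog '[{"linear":[0.02,0,-0.02],"delta_rot":[0,0,0]},{"linear":[0.02,0,-0.02],"delta_rot":[0,0,0]},{"linear":[0.02,0,-0.02],"delta_rot":[0,0,0]},{"linear":[0.02,0,-0.02],"delta_rot":[0,0,0]},{"linear":[0.02,0,-0.02],"delta_rot":[0,0,0]}]' 0.2 20
python3 -m jog '[{"linear":[0,0,0],"delta_rot":[0,0,0]},{"linear":[0,0,0],"delta_rot":[0,0,0]},{"linear":[0,0,0],"delta_rot":[0,0,0]},{"linear":[0,0,0],"delta_rot":[0,0,0]}]'
python3 -c "
from h import *
c=bot.capture('wrist');cv2.imwrite('pics/w5.png',c['color'][:,:,::-1])"
```

```text
time: 7.6
tool_pos: [0.4634, -0.0619, 0.0152]
orientation: [-3.141, 0.002, 3.04]
force: [-0.8, -0.1, 6.6]
gripper_width: 0.0377
gripper_force: 19.4
time: 7.93
tool_pos: [0.4634, -0.0619, 0.0151]
orientation: [-3.141, 0.001, 3.04]
force: [-0.5, -0.2, 5.8]
gripper_width: 0.0377
gripper_force: 19.4
```

View pics/w5.png

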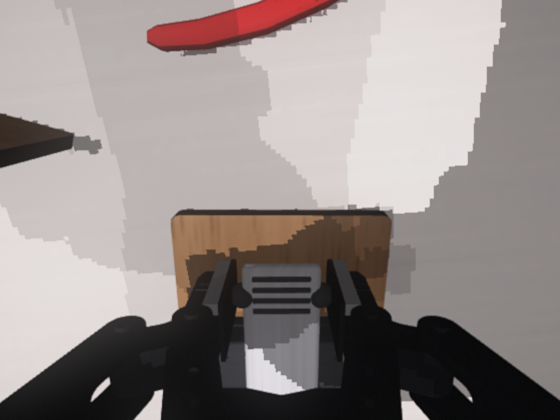

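The pads hold both buttons, at (241,297) and (321,297). Swinging the leaf up along its arc.

```bash
python3 -m jog '[{"linear":[-0.003,0,-0.067],"delta_rot":[0,0,0]},{"linear":[-0.013,0,-0.133],"delta_rot":[0,0,0]},{"linear":[-0.030,0,-0.198],"delta_rot":[0,0,0]},{"linear":[-0.053,0,-0.261],"delta_rot":[0,0,0]},{"linear":[-0.082,0,-0.321],"delta_rot":[0,0,0]}]'
```

```text
time: 8.4
tool_pos: [0.4705, -0.0625, 0.047]
orientation: [-3.142, -0.001, 3.04]
force: [0.0, -0.5, -1.5]
gripper_width: 0.0372
gripper_force: 20.3
```

```bash
python3 -m jog '[{"linear":[-0.035,0,-0.057],"delta_rot":[0,0,0]},{"linear":[-0.076,0,-0.111],"delta_rot":[0,0,0]},{"linear":[-0.121,0,-0.160],"delta_rot":[0,0,0]},{"linear":[-0.172,0,-0.204],"delta_rot":[0,0,0]},{"linear":[-0.226,0,-0.243],"delta_rot":[0,0,0]}]'
```

```text
time: 8.82
tool_pos: [0.4938, -0.0648, 0.0712]
orientation: [3.142, -0.0, 3.04]
force: [-1.6, -0.2, 0.0]
gripper_width: 0.038
gripper_force: 20.3
```

```bash
python3 -m jog '[{"linear":[-0.058,0,-0.033],"delta_rot":[0,0,0]},{"linear":[-0.119,0,-0.060],"delta_rot":[0,0,0]},{"linear":[-0.183,0,-0.082],"delta_rot":[0,0,0]},{"linear":[-0.248,0,-0.096],"delta_rot":[0,0,0]},{"linear":[-0.315,0,-0.104],"delta_rot":[0,0,0]}]'
```

```text
time: 9.23
tool_pos: [0.526, -0.068, 0.0816]
orientation: [3.141, 0.001, 3.04]
force: [-0.9, -0.2, 2.7]
gripper_width: 0.0375
gripper_force: 20.6
```

```bash
python3 -m jog '[{"linear":[-0.067,0,-0.002],"delta_rot":[0,0,0]},{"linear":[-0.133,0,0.004],"delta_rot":[0,0,0]},{"linear":[-0.17,0,0.012],"delta_rot":[0,0,0]},{"linear":[-0.17,0,0.012],"delta_rot":[0,0,0]}]'
python3 -m jog '[{"linear":[0,0,0],"delta_rot":[0,0,0]},{"linear":[0,0,0],"delta_rot":[0,0,0]},{"linear":[0,0,0],"delta_rot":[0,0,0]},{"linear":[0,0,0],"delta_rot":[0,0,0]}]' 1
python3 -m jog '[{"linear":[0,0,-0.4],"delta_rot":[0,0,0]},{"linear":[0,0,-0.8],"delta_rot":[0,0,0]},{"linear":[0,0,-1],"delta_rot":[0,0,0]},{"linear":[0,0,-1],"delta_rot":[0,0,0]}]'
python3 -m jog '[{"linear":[0,-0.4,0],"delta_rot":[0,0,0]},{"linear":[0,-0.8,0],"delta_rot":[0,0,0]},{"linear":[0,-1,0],"delta_rot":[0,0,0]},{"linear":[0,-1,0],"delta_rot":[0,0,0]}]'
python3 -c "
from h import *
go([.462,-.244,.18],yaw=np.radians(204.3))
c=bot.capture('scene');w=bot.capture('wrist');pickle.dump(w,open('w6.pkl','wb'))
cv2.imwrite('pics/s6.png',np.hstack([cv2.resize(c['color'][190:310,240:400,::-1],(400,300)),cv2.resize(w['color'][:,:,::-1],(400,300))]))"
```

```text
time: 9.57
tool_pos: [0.5439, -0.0698, 0.0803]
orientation: [3.141, 0.003, 3.04]
force: [0.1, 0.9, 6.8]
gripper_width: 0.0378
gripper_force: 21.0
time: 9.9
tool_pos: [0.541, -0.0697, 0.0794]
orientation: [-3.142, -0.001, 3.04]
force: [0.8, 0.5, -0.2]
gripper_width: 0.0832
gripper_force: 0.0
time: 10.23
tool_pos: [0.5447, -0.0702, 0.1851]
orientation: [-3.141, 0.008, 3.04]
force: [-0.1, -0.1, 1.5]
gripper_width: 0.0856
gripper_force: 0.0
time: 10.57
tool_pos: [0.5305, -0.1727, 0.1792]
orientation: [-3.14, -0.001, 3.036]
force: [0.1, 0.2, -0.1]
gripper_width: 0.0856
gripper_force: 0.0
lin [ 0.606 -0.781 -0.007] rot [-0.002 -0.001 -0.675]
```

View pics/s6.png

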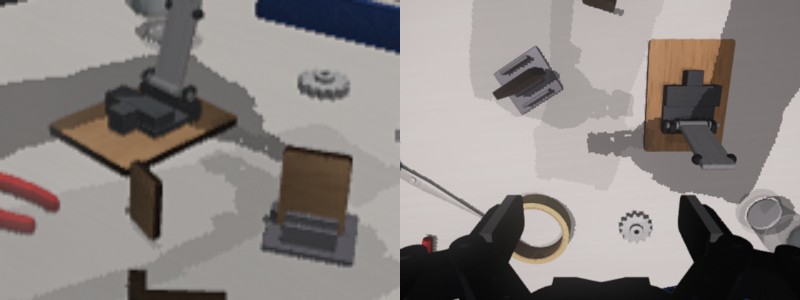

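The leaf stands open by itself, and the gear and tape are undisturbed. Moving above the rack for a close look.

```bash
python3 -m jog '[{"linear":[0.3,-0.39,0],"delta_rot":[0,0,-0.15]},{"linear":[0.6,-0.78,0.1],"delta_rot":[0,0,-0.3]},{"linear":[0.6,-0.78,0.3],"delta_rot":[0,0,-0.5]},{"linear":[0.6,-0.78,0.3],"delta_rot":[0,0,-0.67]},{"linear":[0.6,-0.78,0.3],"delta_rot":[0,0,-0.67]}]'
python3 -m jog '[{"linear":[0,0,0],"delta_rot":[0,0,0]},{"linear":[0,0,0],"delta_rot":[0,0,0]}]'
python3 -c "
from h import *
w=bot.capture('wrist');pickle.dump(w,open('w7.pkl','wb'))
R=Ro.from_euler('z',24.3,degrees=True)
for o in ([.4635,-.2435,0],):
  for p in ([28,30,21],[28,-30,21],[-28,30,21],[-28,-30,21],[4,22.5,66],[4,-22.5,66],[-4,22.5,66],[-4,-22.5,66]): print(p,proj(w,o+R.apply(np.array(p)/1e3)).round())
crop(w,180,40,380,240,3,'pics/w7.png')
go([.463,-.243,.036],yaw=np.radians(204.3))"
```

```text
time: 11.08
tool_pos: [0.4618, -0.2397, 0.1482]
orientation: [3.139, -0.002, -2.712]
force: [0.1, 0.9, 1.1]
gripper_width: 0.0855
gripper_force: 0.0
time: 11.25
tool_pos: [0.4639, -0.2398, 0.1497]
orientation: [3.141, -0.0, -2.718]
force: [0.1, 0.2, 0.0]
gripper_width: 0.0853
gripper_force: 0.0
[28, 30, 21] [315. 227.]
[28, -30, 21] [238. 227.]
[-28, 30, 21] [317. 156.]
[-28, -30, 21] [235. 156.]
[4, 22.5, 66] [311. 217.]
[4, -22.5, 66] [241. 217.]
[-4, 22.5, 66] [311. 205.]
[-4, -22.5, 66] [240. 205.]
lin [ 0.023 -0.024  1.138] rot [ 0.  0. -0.]
```

View pics/w7.png

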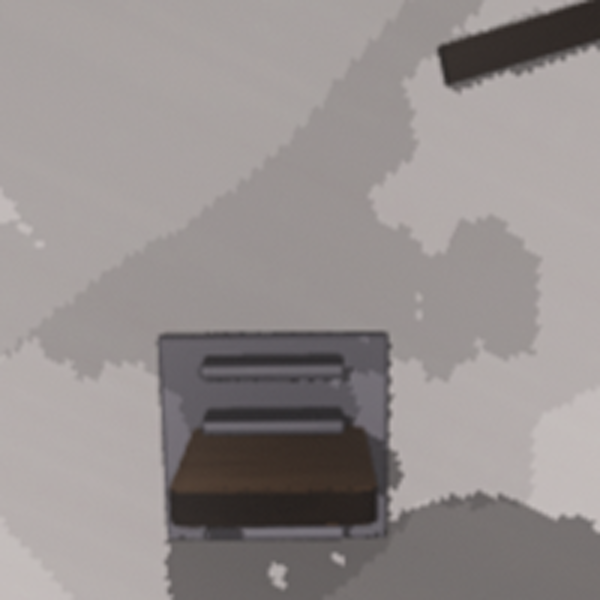

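The tile's top edge runs from u 237 to 306 at v 204 to 215. It is square with the gripper and about 2.6 mm off in y. Correcting, descending and grasping.

```bash
python3 -m jog '[{"linear":[0.03,-0.06,0.35],"delta_rot":[0,0,0]},{"linear":[0.03,-0.06,0.7],"delta_rot":[0,0,0]},{"linear":[0.03,-0.06,0.9],"delta_rot":[0,0,0]},{"linear":[0.03,-0.06,1],"delta_rot":[0,0,0]},{"linear":[0.03,-0.06,1],"delta_rot":[0,0,0]}]' |grep -E "pos|force"
python3 -m jog '[{"linear":[0,0,0.1],"delta_rot":[0,0,0]},{"linear":[0,0,0.16],"delta_rot":[0,0,0]},{"linear":[0,0,0.16],"delta_rot":[0,0,0]},{"linear":[0,0,0.16],"delta_rot":[0,0,0]}]' |grep -E "pos|force"
python3 -m jog '[{"linear":[0,0,0],"delta_rot":[0,0,0]},{"linear":[0,0,0],"delta_rot":[0,0,0]},{"linear":[0,0,0],"delta_rot":[0,0,0]},{"linear":[0,0,0],"delta_rot":[0,0,0]},{"linear":[0,0,0],"delta_rot":[0,0,0]}]' 0.2 20
python3 -m jog '[{"linear":[0,0,0],"delta_rot":[0,0,0]},{"linear":[0,0,0],"delta_rot":[0,0,0]},{"linear":[0,0,0],"delta_rot":[0,0,0]}]'
```

```text
tool_pos: [0.4622, -0.246, 0.0478]
force: [-1.1, 0.2, 0.2]
gripper_force: 0.0
tool_pos: [0.464, -0.2476, 0.0344]
force: [0.6, 0.8, 0.1]
gripper_force: 0.0
time: 12.47
tool_pos: [0.4639, -0.2477, 0.0345]
orientation: [-3.141, 0.001, -2.717]
force: [0.1, -0.3, 4.9]
gripper_width: 0.0445
gripper_force: 21.0
time: 12.72
tool_pos: [0.464, -0.2477, 0.0345]
orientation: [-3.141, 0.001, -2.717]
force: [-0.5, 1.2, 6.1]
gripper_width: 0.0445
gripper_force: 21.2
```

```bash
python3 -m jog '[{"linear":[0,0,-0.2],"delta_rot":[0,0,0]},{"linear":[0,0,-0.4],"delta_rot":[0,0,0]},{"linear":[0,0,-0.7],"delta_rot":[0,0,0]},{"linear":[0,0,-1],"delta_rot":[0,0,0]},{"linear":[0,0,-1],"delta_rot":[0,0,0]}]'
cat >> h.py <<'E'
def tilt(phi,yaw=-5.8):
    Rs=Ro.from_euler('z',yaw,degrees=True); return Rs*Ro.from_euler('y',phi,degrees=True)*Rs.inv()*Ro.from_euler('xyz',[np.pi,0,np.radians(yaw+180)])
E
python3 - <<'E'
from h import *
c=pickle.load(open("w6.pkl","rb"))
f=[ray(c,370,123,.028),ray(c,451,123,.028)]; print(f,(f[0]+f[1])/2,np.linalg.norm(f[0]-f[1]))
Rs=Ro.from_euler('z',-5.8,degrees=True); print("origin", (f[0]+f[1])/2+Rs.apply([.02,0,0]))
o=np.array([.506,-.066,0])
# predicted silhouette in w6 of front corners for this origin
for p in ([-20,30,28],[-20,-30,28],[-36,9,12],[-65-6,47.5,8],[-65-6,-47.5,8]): print(p,proj(c,o+Rs.apply(np.array(p)/1e3)).round())
T=o+Rs.apply([.014,0,.16]); print(T)
go(T,yaw=np.radians(174.2)); go(T,R=tilt(10))
E
```

```text
time: 13.13
tool_pos: [0.4667, -0.2491, 0.1393]
orientation: [-3.135, 0.005, -2.717]
force: [1.4, -2.0, 0.4]
gripper_width: 0.0442
gripper_force: 21.1
[array([ 0.4861428 , -0.09626593,  0.028     ]), array([ 0.49272798, -0.03397255,  0.028     ])] [ 0.48943539 -0.06511924  0.028     ] 0.06264047368166936
origin [ 0.509333   -0.06714037  0.028     ]
[-20, 30, 28] [451. 118.]
[-20, -30, 28] [373. 119.]
[-36, 9, 12] [418.  97.]
[-71, 47.5, 8] [471.  50.]
[-71, -47.5, 8] [349.  50.]
[ 0.51992833 -0.06741479  0.16      ]
lin [-1.234  1.435 -0.21 ] rot [-0.006  0.008  0.669]
lin [-1.234  1.435 -0.21 ] rot [-0.065  0.225  0.667]
```

```bash
python3 -m jog '[{"linear":[-0.2,0.25,-0.2],"delta_rot":[0,0,0]},{"linear":[-0.45,0.5,-0.2],"delta_rot":[0,0,0]},{"linear":[-0.62,0.72,-0.2],"delta_rot":[0,0,0]},{"linear":[-0.62,0.72,-0.2],"delta_rot":[0,0,0]}]' |grep -E "pos|force"
python3 -m jog '[{"linear":[-0.2,0.25,0],"delta_rot":[0,0,0.1]},{"linear":[-0.45,0.5,0],"delta_rot":[-0.01,0.05,0.25]},{"linear":[-0.62,0.72,0],"delta_rot":[-0.03,0.1,0.4]},{"linear":[-0.62,0.72,0],"delta_rot":[-0.06,0.2,0.55]},{"linear":[-0.62,0.72,0],"delta_rot":[-0.065,0.225,0.667]}]' |grep -E "pos|force"
python3 -m jog '[{"linear":[0,0,0],"delta_rot":[0,0,0]},{"linear":[0,0,0],"delta_rot":[0,0,0]},{"linear":[0,0,0],"delta_rot":[0,0,0]}]'
python3 - <<'E'
from h import *
o=np.array([.5068,-.0663,0]); Rs=Ro.from_euler('z',-5.8,degrees=True)
go(o+Rs.apply([.014,0,.08]),R=tilt(10)); go(o+Rs.apply([.014,0,.045]),R=tilt(10))
E
```

```text
tool_pos: [0.4912, -0.1525, 0.1538]
force: [-0.1, -0.5, -0.1]
gripper_force: 21.1
tool_pos: [0.5178, -0.0637, 0.1533]
force: [-0.2, -0.3, -1.0]
gripper_force: 21.1
time: 14.13
tool_pos: [0.5167, -0.0656, 0.1534]
orientation: [3.138, -0.182, 3.043]
force: [0.1, 0.2, 0.0]
gripper_width: 0.0446
gripper_force: 21.1
lin [-0.174 -0.02   0.714] rot [ 0.004 -0.009  0.003]
lin [-0.237 -0.021  1.058] rot [ 0.004 -0.009  0.003]
```

```bash
python3 -m jog '[{"linear":[-0.06,-0.02,0.25],"delta_rot":[0,0,0]},{"linear":[-0.12,-0.02,0.5],"delta_rot":[0,0,0]},{"linear":[-0.16,-0.02,0.65],"delta_rot":[0,0,0]},{"linear":[-0.174,-0.02,0.71],"delta_rot":[0,0,0]},{"linear":[-0.174,-0.02,0.71],"delta_rot":[0,0,0]}]' |grep -E "pos|force"
python3 -m jog '[{"linear":[0,0,0],"delta_rot":[0,0,0]},{"linear":[0,0,0],"delta_rot":[0,0,0]}]'
python3 - <<'E'
from h import *
o=np.array([.5068,-.0663,0]); Rs=Ro.from_euler('z',-5.8,degrees=True)
go(o+Rs.apply([.014,0,.045]),R=tilt(10))
E
```

```text
tool_pos: [0.5197, -0.0676, 0.0799]
force: [-0.5, -0.5, -0.1]
gripper_force: 21.1
time: 14.72
tool_pos: [0.522, -0.0676, 0.0822]
orientation: [3.138, -0.18, 3.041]
force: [0.1, 0.1, 0.1]
gripper_width: 0.0444
gripper_force: 21.1
lin [-0.054 -0.004  0.369] rot [ 0.004 -0.007  0.001]
```

```bash
python3 -m jog '[{"linear":[-0.015,0,0.1],"delta_rot":[0,0,0]},{"linear":[-0.03,0,0.2],"delta_rot":[0,0,0]},{"linear":[-0.045,0,0.3],"delta_rot":[0,0,0]},{"linear":[-0.045,0,0.3],"delta_rot":[0,0,0]}]'
python3 -m jog '[{"linear":[-0.003,0,0.02],"delta_rot":[0,0,0]},{"linear":[-0.006,0,0.04],"delta_rot":[0,0,0]},{"linear":[-0.006,0,0.04],"delta_rot":[0,0,0]}]'
```

```text
time: 15.05
tool_pos: [0.5187, -0.0668, 0.0482]
orientation: [3.138, -0.185, 3.041]
force: [0.9, -0.1, -1.4]
gripper_width: 0.0446
gripper_force: 21.1
time: 15.3
tool_pos: [0.5201, -0.0671, 0.0462]
orientation: [3.138, -0.182, 3.041]
force: [-0.5, -0.8, 0.6]
gripper_width: 0.045
gripper_force: 21.1
```

```bash
python3 -m jog '[{"linear":[-0.003,0,0.015],"delta_rot":[0,0,0]},{"linear":[-0.003,0,0.015],"delta_rot":[0,0,0]},{"linear":[-0.003,0,0.015],"delta_rot":[0,0,0]}]' | grep -E "pos|force"
python3 -m jog '[{"linear":[-0.003,0,0.015],"delta_rot":[0,0,0]},{"linear":[-0.003,0,0.015],"delta_rot":[0,0,0]},{"linear":[-0.003,0,0.015],"delta_rot":[0,0,0]}]' | grep -E "pos|force"
```

```text
tool_pos: [0.5204, -0.0671, 0.0452]
force: [1.0, -1.2, -0.3]
gripper_force: 21.1
tool_pos: [0.5207, -0.0671, 0.0444]
force: [-1.9, 1.2, 6.8]
gripper_force: 21.8
```

Contact came at TCP z 0.0444, which is the trough floor height I worked out. Releasing.

```bash
python3 -m jog '[{"linear":[0,0,0],"delta_rot":[0,0,0]},{"linear":[0,0,0],"delta_rot":[0,0,0]},{"linear":[0,0,0],"delta_rot":[0,0,0]},{"linear":[0,0,0],"delta_rot":[0,0,0]},{"linear":[0,0,0],"delta_rot":[0,0,0]}]' 1 
python3 -m jog '[{"linear":[0,0,-0.1],"delta_rot":[0,0,0]},{"linear":[0,0,-0.2],"delta_rot":[0,0,0]},{"linear":[0,0,-0.4],"delta_rot":[0,0,0]},{"linear":[0,0,-0.8],"delta_rot":[0,0,0]},{"linear":[0,0,-1],"delta_rot":[0,0,0]}]'
python3 -m jog '[{"linear":[0,0.4,0],"delta_rot":[0,0,0]},{"linear":[0,0.8,0],"delta_rot":[0,0,0]},{"linear":[0,1,0],"delta_rot":[0,0,0]},{"linear":[0,1,0],"delta_rot":[0,0,0]},{"linear":[0,1,0],"delta_rot":[0,0,0]}]'
python3 - <<'E'
from h import *
w=bot.capture('wrist');s=bot.capture('scene');
o=np.array([.507,-.0663,.008]); Rs=Ro.from_euler('z',-5.8,degrees=True)
cands={}
for ph in (0,14,18):
    for xb in (7,10,13):
        b=np.array([xb,0,8]);r=np.radians(ph)
        cands[(ph,xb)]=np.array([[xb+k*np.sin(r),y,8+k*np.cos(r)] for k,y in ((0,-22.5),(60,-22.5),(60,22.5),(0,22.5))])/1e3
im=s['color']; g=cv2.resize(im[185:260,270:350],None,fx=1,fy=1)
hsv=cv2.cvtColor(im,cv2.COLOR_RGB2HSV)
for k,P in cands.items(): print(k,np.array([proj(s,o+Rs.apply(p)) for p in P]).round().astype(int).tolist())
# brown pixel map of the scene around the stand
m=((hsv[...,0]>5)&(hsv[...,0]<20)&(hsv[...,1]>70))[205:262,258:340]
for i,r in enumerate(m[::2]): print(205+2*i,''.join('#' if x else '.' for x in r))
print(bot.read_state()['tool_pos'])
E
```

```text
time: 16.22
tool_pos: [0.5202, -0.0671, 0.0434]
orientation: [3.138, -0.182, 3.041]
force: [-0.5, 0.4, -0.1]
gripper_width: 0.0855
gripper_force: 0.0
time: 16.63
tool_pos: [0.5401, -0.0695, 0.1462]
orientation: [3.138, -0.178, 3.041]
force: [2.0, -0.3, -0.0]
gripper_width: 0.0855
gripper_force: 0.0
time: 17.05
tool_pos: [0.5489, 0.0312, 0.1432]
orientation: [3.138, -0.18, 3.043]
force: [0.7, -0.2, -0.4]
gripper_width: 0.0858
gripper_force: 0.0
(0, 7) [[309, 236], [310, 210], [294, 203], [293, 229]]
(0, 10) [[310, 236], [311, 209], [295, 203], [294, 228]]
(0, 13) [[311, 236], [312, 209], [296, 202], [295, 228]]
(14, 7) [[309, 236], [315, 209], [299, 202], [293, 229]]
(14, 10) [[310, 236], [316, 208], [300, 202], [294, 228]]
(14, 13) [[311, 236], [317, 208], [301, 201], [295, 228]]
(18, 7) [[309, 236], [316, 209], [300, 202], [293, 229]]
(18, 10) [[310, 236], [317, 208], [301, 202], [294, 228]]
(18, 13) [[311, 236], [318, 208], [302, 201], [295, 228]]
205 .........................................############.............................
207 .........................................####
[... 1721 characters left out ...]
#################################.......................
249 .................######################################...........................
251 ....................############################.##...............................
253 ........................#######################...................................
255 ...........................###############........................................
257 ............................##.##########.........................................
259 ...............................############.......................................
261 ..................................###########.....................................
[0.54852595 0.02968622 0.14279471]
```

The tile's outline in the scene view has its top from (299,205) to (317,209) and its base near (294 to 310, 228). This matches a tile in the trough leaning about 14 to 18 degrees against the leaf. Handing in.

```bash
python3 -m jog '[{"linear":[0,0,0],"delta_rot":[0,0,0]},{"linear":[0,0,0],"delta_rot":[0,0,0]},{"linear":[0,0,0],"delta_rot":[0,0,0]}]' | grep force; python3 -c "
from rig import bot
print(bot.hand_in())"
```

```text
force: [0.3, -0.4, -0.3]
gripper_force: 0.0
the job is handed in; nothing more can be done
None
```

I handed the job in at about 17 s; no verdict came back. My last checks showed the stand square on the plinth, its leaf snapped open, and the tile standing in the trough, leaning on the leaf and released.

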